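Cycle the drip tray of the vacuum sealer

ROBOT

A 6-joint arm with a two-finger parallel gripper is mounted at the origin on a cart in front of the work surface, level with it; the furniture and walls round the work are solid. World frame = base frame: x ahead of the robot, y to its left, z up, the work surface at z = 0. Lengths are in m, angles in rad, forces in N, time in s.
With the tool pointing down it reaches from about 0.25 to 0.85 m from the base axis. Payload 12.5 kg.
Tool frame: the origin (TCP) lies between the finger pads; the fingertips stand 25 mm ahead of it and the grasp point (between the pads) lies 6 mm ahead of it; z points along the fingers, y is the line along which they close (so a half turn about z gives the same grasp; the last joint's range is limited). The gripper opens to 93 mm and grips with 3 to 60 N. Pads are 15 mm wide; open, the fingers measure 128 mm over their backs; the gripper's body (75 mm by 188 mm) begins 65 mm behind the grasp point.
Start: joints at [1.091, 0.351, 1.652, -0, 1.139, -0.085], TCP at [0.212, 0.508, 0.244] pointing down, gripper open.
Joint ranges: [-2.75, 2.75], [-0.79, 2.1], [0.01, 2.65], [-1.57, 4.71], [0.07, 3.14], [-2.87, 2.87]. Speed limits (rad/s): [2.22, 2.22, 2.79, 3.14, 3.14, 3.14].

INTERFACE

Orientations are given as a rotation vector (axis times angle).
In Python, from station import manip, cams gives the robot as it stands. The module is installed in compiled form; this text tells all that it offers.
- The arm moves only by the tool send_rows, never from a script. Its arguments are lists of equal length, an entry for each row: "xyz": the shift along the tool's x, y, z in mm, a list of three; "dr": the turn, a rotation vector about the tool's x, y, z in rad, a list of three; "hand": the gripper command: -1 is fully open, 1 is shut, values between are in proportion. A call has 1 to 12 rows; each row is the pose to reach, as a shift and turn from the pose commanded when the call began, along the tool's axes at that moment; what a row does not reach only later rows make up. A row lasts 1/12 s, in which the tool goes at most 41.7 mm and 7.16 degrees, less where a joint would pass 70% of its speed; a pose out of reach is approached as far as the arm can. A call with a gripper value outside its range is refused whole. The fingers move at their own pace and stop on an object; the grip force is fixed at half the most. Time passes only in rows, so rows that repeat a pose let the fingers close. It gives the time, the measured TCP pose, the force, the opening and the grip force at its end, in the units of the state.
- manip.get_state(): the state, without advancing time (a new reading comes with each control period).
- cams.get_image(name): name is "side" or "top"; returns a dict with "pixels" (400x640x3 uint8, red, green, blue), "camera_matrix" (3x3 intrinsics, pixels), "R" (3x3) and "t" (3): a world point X has camera coordinates R X + t. Camera axes: x right, y down, z forward; pixel columns grow to the right and rows downward; lengths in m; the calibration is good to about 2 mm. A picture is of the moment at which its call begins. There is no depth.
- manip.close_job(): hands the job in; it is judged then, once.
The state is a dict: "time_s": time; "q": joint angles; "qvel": joint speeds; "tau": joint torques, N m; "eef_pos": TCP position; "tool_rot": TCP orientation; "wrist_force": force on the tool from outside, world axes, zero at the start; "ft_torque": the same for the moment, N m; "gripper_width": opening from 0.0 (shut) to 1.0 (fully open); "grasp_force": force on a finger pad.
Only numpy, scipy, OpenCV 4.12 (cv2) and the standard library are available. Lean on these libraries where they do the work, as an engineer would, in place of code of your own. Each camera call takes 0.05 s, during which the arm holds its last target. There are 200 camera calls.

TASK

The vacuum sealer will not start until its drip tray has been let out and seated afresh. Press the release key of the wide sealer so that its tray springs right out, then push the tray fully home until it clicks and stays in by itself. The small knife sharpener has the same kind of tray: leave that one shut.

Things in the scene. Friction and masses are not known exactly. Their poses are not given: they have to be found in the camera images.
- release_key_top (a point): Middle of the top of the sealer's release key: a grey bar 32 x 16 mm on top of the sealer, 34 mm behind its front face, straight above the tray; its top is 71 mm up, the sealer's top round it 60 mm. It goes down 8 mm on a spring, 1.6 N at first, 4.4 N at the bottom; the tray is let go about halfway. Site axes: x to the sealer's rear, z up. The sealer is turned at most 0.35 rad.
- drip_tray_front (a point): Middle of the front face of the sealer's tray, moving with it: an upright white panel 110 mm wide, 44 mm high (6 to 50 mm above the worktop, this point at 28 mm), a thin grey strip along its upper part. Latched, it stands 14 mm proud of the sealer. Site axes: x to the rear, the way to push it home; it springs out along -x.
- drip_tray (a joint): Tray of the vacuum sealer: the wider white appliance, 200 wide, 160 deep, 60 mm high, flat lid on its rear half to 69 mm, fixed in place, left or right of the sharpener. m: 0 latched, 0.042 fully out. A spring drives it out (4 N home, 2.3 N out). Pushing in takes up to 10 N at the latch; it clicks at about 0, hard stop at -0.003, then rests at 0; unlatched it springs out again.
- sharpener_tray (a joint): Tray of the small knife sharpener, to be left shut; m it stands out, 0 latched. The sharpener is a white appliance 120 mm wide, 130 deep, 60 high, raised to 74 mm at the rear with two narrow blade slots on top, a grey key 22 mm wide (top 71 mm up); fixed in place, beside the sealer.

How it is judged:
On the way, in this order (a step that is already met when the one before it is completed fails the run):
1. the sealer's drip tray has sprung right out (value of joint drip_tray above 0.035 m), for 0.2 s.
2. the drip tray has been pushed home (value of joint drip_tray below 0.004 m), for 0.2 s.
At the end, for the whole second after the job is handed in: The sealer's drip tray, after having sprung out, is home and latched (within 4 mm) and stays so by itself, and the sharpener's tray is shut (within 4 mm) (value of joint each of drip_tray, sharpener_tray below 0.004 m and velocity of joint drip_tray below 0.01 m/s); the robot touches nothing.
It fails at once if the knife sharpener's tray is let out (value of joint sharpener_tray above 0.01 m).
It also fails if it takes over 35 s, if anything falls off the work surface, if the arm or the gripper's body presses on something with over 40 N, if the wrist force passes 120 N, or if a joint passes its speed limit or range.

## Working session

There is one attempt and no reset: what is moved stays moved. The work goes in short steps, Python scripts to look and compute and a tool call to move; the robot and the scene stay as the last step left them, time stands still between calls to the robot, and variables do not carry over. Pictures are saved under pics/ and viewed, at most 10 in all, crops included, and the job is handed in when it is done.

Besides the shell and the picture viewer there is one more tool, called after "Emit:" as name(argument=value, ...) on one line, values as JSON. send_rows: Moves the arm, as the interface text tells. Its arguments: {"type":"object","properties":{"xyz":{"type":"array","items":{"type":"array","items":{"type":"number"}}},"dr":{"type":"array","items":{"type":"array","items":{"type":"number"}}},"hand":{"type":"array","items":{"type":"number"}}},"required":["xyz","dr","hand"]}

```bash
mkdir -p pics; python3 - <<'E'
from station import manip, cams
import cv2,numpy as np
for n in("top","side"):
    d=cams.get_image(n); cv2.imwrite(f"pics/{n}1.png",d["pixels"][:,:,::-1]); np.savez(f"pics/{n}1.npz",**d)
    print(n,d["camera_matrix"].round(1).tolist(),(-d["R"].T@d["t"]).round(3),d["R"].round(3).tolist())
s=manip.get_state();print(s["time_s"],s["eef_pos"],s["tool_rot"])
E
```

```text
top [[473.6, 0.0, 322.0], [0.0, 473.6, 194.4], [0.0, 0.0, 1.0]] [ 0.455 -0.13   0.931] [[-0.027, -0.999, 0.021], [-0.997, 0.025, -0.072], [0.071, -0.023, -0.997]]
side [[481.2, 0.0, 325.1], [0.0, 481.2, 195.7], [0.0, 0.0, 1.0]] [0.429 0.533 0.589] [[-0.991, -0.137, -0.003], [-0.081, 0.604, -0.793], [0.11, -0.785, -0.61]]
0.1 [0.21140654 0.5074475  0.24317394] [-6.16066699e-01 -3.08035072e+00  1.55386678e-03]
```

View pics/top1.png

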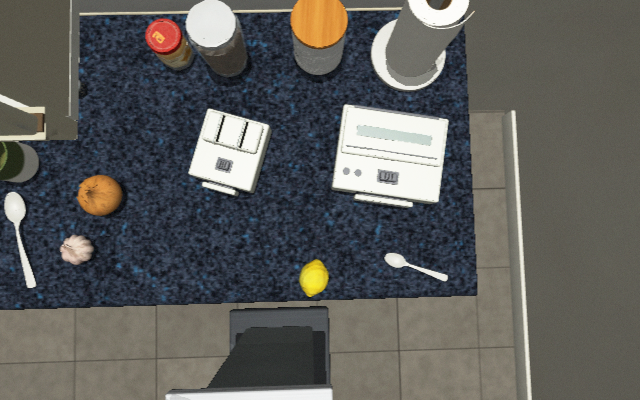

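View pics/side1.png

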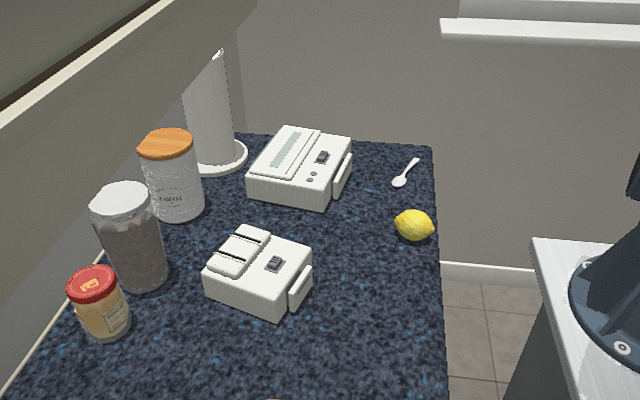

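The top view shows the sealer at right: key near (387,177), tray panel near (383,200). The sharpener is at left, with its key at (224,165). The side view agrees: sealer key (322,157), sharpener key (274,264). Next I measure the key and the yaw.

```bash
cat > h.py <<'E'
import numpy as np,cv2
def ray(d,uv,z):
    K,R,t=d["camera_matrix"],d["R"],d["t"];c=-R.T@t
    v=R.T@np.linalg.inv(K)@np.array([uv[0],uv[1],1.]);return c+v*(z-c[2])/v[2]
def blob(m,off):
    n,l,s,c=cv2.connectedComponentsWithStats(m.astype(np.uint8));i=1+np.argmax(s[1:,4])
    p=np.argwhere(l==i)[:,::-1]+np.array(off);return p
E
python3 - <<'E'
from h import *
from scipy.spatial.transform import Rotation as Ro
T=np.load("pics/top1.npz");S=np.load("pics/side1.npz")
for d,(u0,v0,u1,v1),n in((T,(373,166,403,190),"top"),(S,(312,147,334,168),"side")):
    g=d["pixels"][v0:v1,u0:u1].max(2)<150
    p=blob(g,(u0,v0));r=cv2.minAreaRect(p.astype(np.float32))
    print(n,len(p),r,ray(d,r[0],.071),[ray(d,q,.071)[:2].round(4).tolist() for q in cv2.boxPoints(r)])
# sealer white body and tray in top
w=(T["pixels"].min(2)>140);w[:, :325]=0;w[:,455:]=0;w[:95]=0;w[215:]=0
p=blob(w,(0,0));body=p[p[:,1]<192]
r=cv2.minAreaRect(body.astype(np.float32));print("body",r,[ray(T,q,.06)[:2].round(3).tolist() for q in cv2.boxPoints(r)])
w2=w.copy();w2[:193]=0
cv2.imwrite("pics/c1.png",cv2.resize(T["pixels"][140:215,325:455,::-1],None,fx=6,fy=6,interpolation=0))
s=Ro.from_rotvec([-6.16066699e-01,-3.08035072e+00,1.55386678e-03]).as_matrix();print(s.round(3))
E
```

```text
top 146 ((388.0384826660156, 176.30767822265625), (19.023263931274414, 10.78638744354248), 11.309932708740234) [ 0.54698579 -0.27093746  0.071     ] [[0.5412, -0.2517], [0.5605, -0.2562], [0.5528, -0.2903], [0.5335, -0.2856]]
side 108 ((322.07305908203125, 157.98316955566406), (9.433980941772461, 15.369970321655273), 32.0053825378418) [ 0.54477618 -0.25393111  0.071     ] [[0.5583, -0.2377], [0.5493, -0.2869], [0.5309, -0.2705], [0.5405, -0.2227]]
body ((390.4443359375, 152.7006072998047), (107.0556869506836, 84.24685668945312), 7.907163143157959) [[0.531, -0.168], [0.687, -0.194], [0.655, -0.392], [0.498, -0.363]]
[[-0.923  0.385 -0.   ]
 [ 0.385  0.923 -0.001]
 [ 0.    -0.001 -1.   ]]
```

View pics/c1.png

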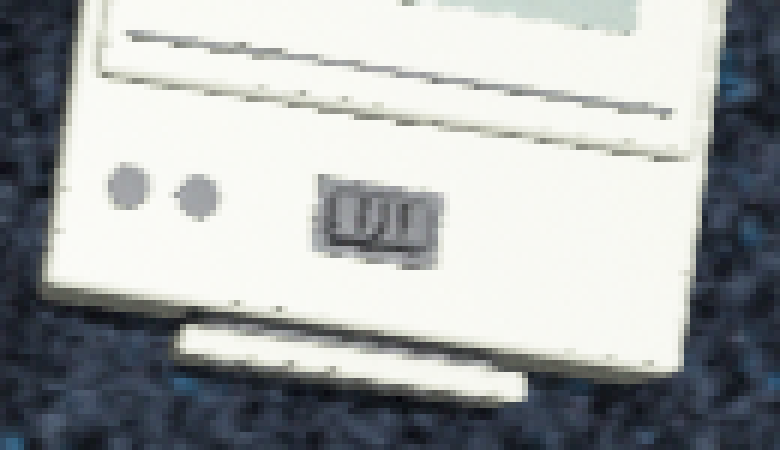

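The crop shows the key with its bezel near (388,176), and the tray is centred on it. The top view puts the key at (0.547, -0.271) with yaw about -0.165. The body-front geometry predicts (0.548, -0.271), which agrees. The side ray is about 17 mm off in y, so I'll look again over the key.

Emit:
send_rows(xyz=[[-344,-438,40],[-344,-438,40],[-344,-438,40],[-344,-438,40],[-344,-438,40],[-344,-438,40],[-344,-438,40],[-344,-438,40],[-344,-438,40],[-344,-438,40],[-344,-438,40],[-344,-438,40]], dr=[[0,0,-0.23],[0,0,-0.23],[0,0,-0.23],[0,0,-0.23],[0,0,-0.23],[0,0,-0.23],[0,0,-0.23],[0,0,-0.23],[0,0,-0.23],[0,0,-0.23],[0,0,-0.23],[0,0,-0.23]], hand=[1,1,1,1,1,1,1,1,1,1,1,1])

```text
time_s: 1.1
eef_pos: [0.3449, 0.0251, 0.2078]
tool_rot: [0.258, 3.13, 0.0]
wrist_force: [1.4, 0.8, -0.6]
gripper_width: 0.19
grasp_force: 0.0
```

```bash
cat >> h.py <<'E'
from scipy.spatial.transform import Rotation as Ro
def go(goal,yaw=-.165):
    from station import manip
    s=manip.get_state();R=Ro.from_rotvec(s["tool_rot"])
    G=Ro.from_matrix(np.array([[-np.cos(yaw),-np.sin(yaw),0],[-np.sin(yaw),np.cos(yaw),0],[0,0,-1.]]).reshape(3,3))
    print("at",s["eef_pos"].round(4),"t",s["time_s"],"F",np.round(s["wrist_force"],2))
    print("shift mm",(1e3*R.inv().apply(np.array(goal)-s["eef_pos"])).round(1),"dr",(R.inv()*G).as_rotvec().round(3))
E
python3 -c "
from h import *
go([.547,-.271,.13])"
```

```text
at [0.3449 0.0251 0.2078] t 1.1 F [ 1.4   0.78 -0.56]
shift mm [-247.9 -259.    77.9] dr [0.    0.001 0.   ]
```

Emit:
send_rows(xyz=[[-248,-259,70],[-248,-259,70],[-248,-259,70],[-248,-259,70],[-248,-259,70],[-248,-259,70],[-248,-259,70],[-248,-259,70],[-248,-259,70],[-248,-259,70],[-248,-259,70],[-248,-259,70]], dr=[[0,0,0],[0,0,0],[0,0,0],[0,0,0],[0,0,0],[0,0,0],[0,0,0],[0,0,0],[0,0,0],[0,0,0],[0,0,0],[0,0,0]], hand=[1,1,1,1,1,1,1,1,1,1,1,1])

```text
time_s: 2.1
eef_pos: [0.5466, -0.2684, 0.1374]
tool_rot: [-0.259, -3.13, -0.001]
wrist_force: [-0.5, -0.1, 0.5]
gripper_width: 0.006
grasp_force: 0.0
```

```bash
python3 - <<'E'
from h import *
from station import cams
go([.547,-.271,.098])
d=cams.get_image("side");np.savez("pics/side2.npz",**d)
cv2.imwrite("pics/side2.png",cv2.resize(d["pixels"][60:230,220:400,::-1],None,fx=4,fy=3.5))
P=lambda X:(lambda v:(v[:2]/v[2]).round(1))(d["camera_matrix"]@(d["R"]@np.array(X)+d["t"]))
from station import manip
print(P([.547,-.271,.071]),P(manip.get_state()["eef_pos"]-[0,0,.025]))
E
```

```text
at [ 0.5466 -0.2684  0.1374] t 2.1 F [-0.5  -0.13  0.52]
shift mm [-0.9 -2.5 39.4] dr [ 0.001 -0.001  0.   ]
[322.2 153.3] [322.  135.8]
```

View pics/side2.png

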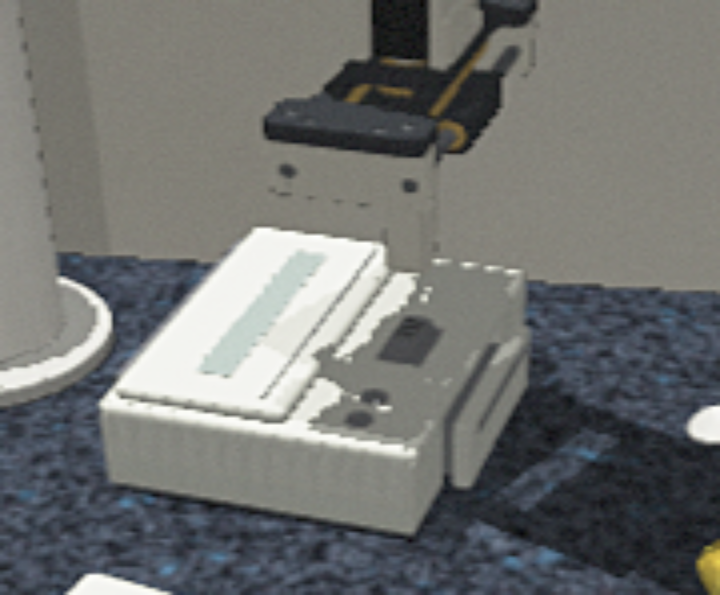

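The crop shows the fingertips near (322,137) in the full image, within about 1 px of projection. The key top is near (322,154), right under the tips and as predicted. The 17 mm came from the key's side and bezel being in the mask. Pressing.

Emit:
send_rows(xyz=[[0,0,20],[0,0,35],[0,0,42],[0,0,45],[0,0,47],[0,0,48],[0,0,48],[0,0,48]], dr=[[0,0,0],[0,0,0],[0,0,0],[0,0,0],[0,0,0],[0,0,0],[0,0,0],[0,0,0]], hand=[1,1,1,1,1,1,1,1])

```text
time_s: 2.82
eef_pos: [0.5474, -0.2689, 0.0906]
tool_rot: [0.258, 3.13, -0.0]
wrist_force: [0.0, 2.1, 2.7]
gripper_width: 0.009
grasp_force: 1.7
```

```bash
python3 - <<'E'
from h import *
from station import cams
go([.547,-.271,.0885])
d=cams.get_image("side")
cv2.imwrite("pics/side3.png",cv2.resize(d["pixels"][60:230,220:420,::-1],None,fx=3,fy=3))
E
```

```text
at [ 0.5474 -0.2689  0.0906] t 2.8167 F [0.04 2.05 2.73]
shift mm [ 0.1 -2.1  2.1] dr [-0.     0.001  0.   ]
```

View pics/side3.png

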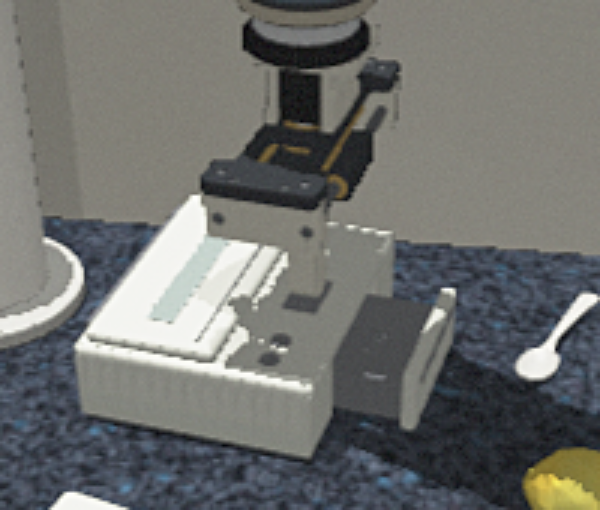

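The tray is right out: its panel is at crop (430,360) and the fingers are on the key. Lifting and moving in front of the tray, and checking spoon clearance.

Emit:
send_rows(xyz=[[0,0,-25],[0,0,-45],[40,0,-50],[80,0,-50],[118,0,-50],[118,0,-50],[118,0,-50],[118,0,-50]], dr=[[0,0,0],[0,0,0],[0,0,0],[0,0,0],[0,0,0],[0,0,0],[0,0,0],[0,0,0]], hand=[1,1,1,1,1,1,1,1])

```text
time_s: 3.53
eef_pos: [0.4316, -0.2503, 0.1404]
tool_rot: [0.259, 3.129, -0.002]
wrist_force: [0.5, 0.2, 0.4]
gripper_width: 0.006
grasp_force: 0.0
```

```bash
python3 - <<'E'
from h import *
from station import cams
go([.431,-.25,.043])
d=cams.get_image("side")
cv2.imwrite("pics/side4.png",cv2.resize(d["pixels"][60:230,220:440,::-1],None,fx=3,fy=3))
print("spoon rear",ray(d,(392,182),.005), "tray top corners",ray(d,(220+453/3,60+290/3),.05),ray(d,(220+403/3,60+370/3),.05))
E
```

```text
at [ 0.4316 -0.2503  0.1404] t 3.5333 F [0.52 0.19 0.42]
shift mm [ 0.9  0.3 97.4] dr [-0.001  0.002 -0.   ]
spoon rear [ 0.40356182 -0.28360947  0.005     ] tray top corners [ 0.4506343  -0.30401476  0.05      ] [ 0.47627516 -0.20685091  0.05      ]
```

View pics/side4.png

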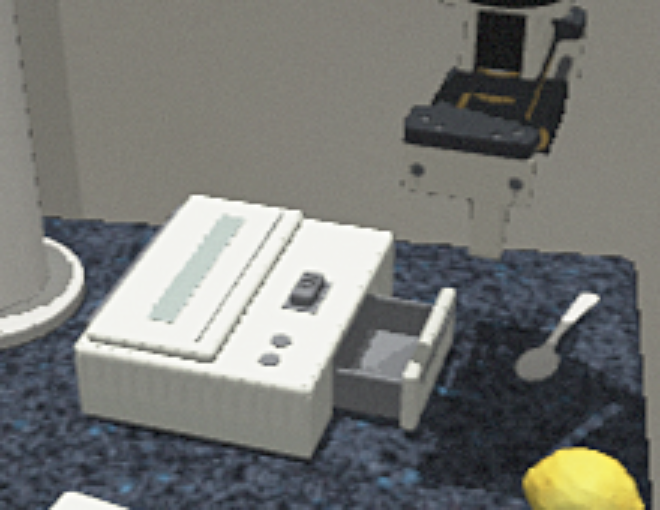

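The tray is still out (panel at crop (430,360)). The fingers are about 30 mm in front of it and clear of the spoon. Lowering and pushing.

Emit:
send_rows(xyz=[[0,0,35],[0,0,70],[0,0,97],[0,0,97],[-20,0,97],[-35,0,97],[-45,0,97],[-52,0,97],[-56,0,97],[-58,0,97],[-60,0,97],[-60,0,97]], dr=[[0,0,0],[0,0,0],[0,0,0],[0,0,0],[0,0,0],[0,0,0],[0,0,0],[0,0,0],[0,0,0],[0,0,0],[0,0,0],[0,0,0]], hand=[1,1,1,1,1,1,1,1,1,1,1,1])

```text
time_s: 4.58
eef_pos: [0.4905, -0.2597, 0.0437]
tool_rot: [-0.258, -3.131, 0.0]
wrist_force: [-2.2, -0.2, -0.2]
gripper_width: 0.004
grasp_force: 1.2
```

Emit:
send_rows(xyz=[[-2,0,0],[-4,0,0],[-5,0,0],[-6,0,0],[-6,0,0]], dr=[[0,0,0],[0,0,0],[0,0,0],[0,0,0],[0,0,0]], hand=[1,1,1,1,1])

```text
time_s: 5.0
eef_pos: [0.4951, -0.2603, 0.0431]
tool_rot: [-0.258, -3.129, -0.001]
wrist_force: [-10.2, 1.5, 7.8]
gripper_width: 0.01
grasp_force: 5.2
```

Emit:
send_rows(xyz=[[-1,0,0],[-2,0,0],[-3,0,0],[-3,0,0],[-3,0,0]], dr=[[0,0,0],[0,0,0],[0,0,0],[0,0,0],[0,0,0]], hand=[1,1,1,1,1])

```text
time_s: 5.42
eef_pos: [0.4953, -0.2602, 0.043]
tool_rot: [-0.257, -3.122, -0.004]
wrist_force: [-28.3, 0.9, 19.3]
gripper_width: 0.006
grasp_force: 13.7
```

It moved only 0.2 mm while the force rose to 28 N, so that is the hard stop. Backing off and lifting.

Emit:
send_rows(xyz=[[10,0,0],[30,0,0],[60,0,0],[75,0,0],[75,0,-40],[75,0,-80],[75,0,-110],[75,0,-110],[75,0,-110]], dr=[[0,0,0],[0,0,0],[0,0,0],[0,0,0],[0,0,0],[0,0,0],[0,0,0],[0,0,0],[0,0,0]], hand=[1,1,1,1,1,1,1,1,1])

```text
time_s: 6.17
eef_pos: [0.4261, -0.2493, 0.1547]
tool_rot: [0.258, 3.127, -0.004]
wrist_force: [0.2, 1.0, -0.1]
gripper_width: 0.007
grasp_force: 0.0
```

```bash
python3 - <<'E'
from h import *
from station import cams
go([.431,-.25,.15])
d=cams.get_image("side")
cv2.imwrite("pics/side5.png",cv2.resize(d["pixels"][60:320,190:440,::-1],None,fx=3,fy=2.3))
E
```

```text
at [ 0.4261 -0.2493  0.1547] t 6.1667 F [ 0.24  0.99 -0.13]
shift mm [-5.   0.2  4.7] dr [-0.002  0.005  0.   ]
```

View pics/side5.png

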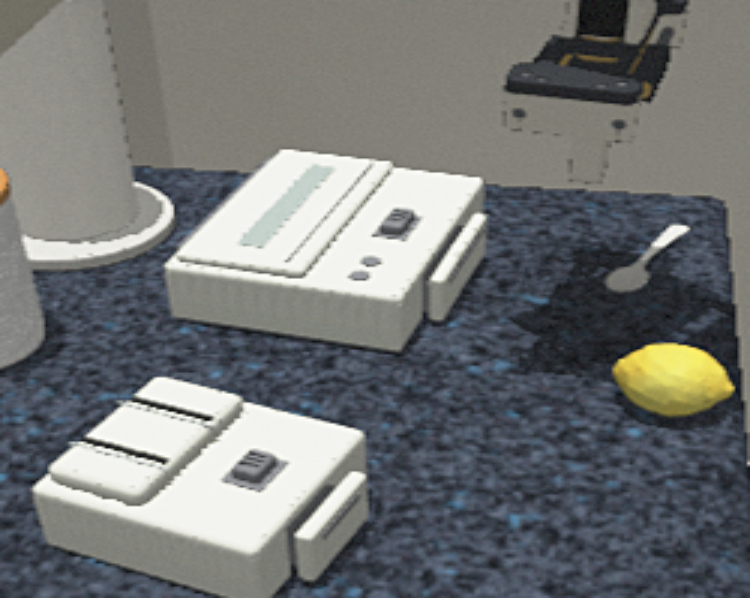

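The sealer's tray is home (panel at crop (457,265)) and staying in. The sharpener's tray is shut (panel at crop (330,525)) and the arm is clear.

```bash
python3 -c "
from station import manip
print(manip.close_job())"
```

```text
the job is handed in; nothing more can be done
None
```

The sealer's drip tray sprang right out, was pushed home to the stop and stayed in by itself; the sharpener's tray stayed shut, and the job was handed in at about 6 s (no verdict was returned).

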